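# Sort two offcuts into a box with a flush sliding cover

## Robot

A 7-joint arm with a two-finger parallel gripper is mounted at the origin on a cart in front of the work surface, level with it; the furniture and walls round the work are solid. World frame = base frame: x ahead of the robot, y to its left, z up, the work surface at z = 0. Lengths are in m, angles in rad, forces in N, time in s.
With the tool pointing down it reaches from about 0.4 to 0.85 m from the base axis. Payload 4.5 kg.
Tool frame: the origin (TCP) lies at the very end of the fingers, on their centre line; the grasp point (between the pads) lies 19 mm behind it; z points along the fingers, y is the line along which they close (so a half turn about z gives the same grasp; the last joint's range is limited). The gripper opens to 85 mm and grips with 20 to 120 N. Pads are 22 mm wide; open, the fingers measure 114 mm over their backs; the gripper's body (76 mm by 85 mm) begins 54 mm behind the grasp point. The pads swing forward as they close: fully open they stand 13 mm farther back than shut.
Start: joints at [1.37, 0.689, -0.195, 1.565, 0.157, 0.902, -0.215], TCP at [0.145, -0.608, 0.231] pointing down, gripper open.
Joint ranges: [-3.01, 3.01], [-0.46, 2.08], [-1.47, 1.51], [0.13, 2.56], [-1, 4.14], [0.04, 2.09], [-2.66, 2.66]. Speed limits (rad/s): [2.57, 2.57, 3.14, 3.14, 3.14, 3.14, 3.14].

## Interface

Orientations are given as a unit quaternion [x, y, z, w].
In Python, from workcell import ctrl, imaging gives the robot as it stands. The module is installed in compiled form; this text tells all that it offers.
- The arm moves only by the tool arm_command, never from a script. Its argument "series" is a list of rows, each an object of numbers: "jaw": the gripper's target within -1 to 1 (fully open at 1, half-way at 0, shut at -1); "x", "y", "z": the shift along the tool's x, y, z normalised to -1 to 1, where 1 is 0.15 m; "twist": the turn about the tool's z normalised to -1 to 1, where 1 is 180 degrees. A call has 1 to 20 rows; each row shifts and turns the commanded pose from where the row before left it, along the tool's axes as they then stand; what a row does not reach is not made up. A row lasts 1/8 s, in which the tool goes at most 62.5 mm and 10.7 degrees, less where a joint would pass 70% of its speed; a pose out of reach is approached as far as the arm can. A call with a number of a shift or a turn outside -1 to 1 is refused whole. A call with a gripper value outside its range is refused whole. The fingers move at their own pace and stop on an object; "newtons" is the grip in N (left out, the last holds). Time passes only in rows, so rows that do not move let the fingers close. It gives the time, the measured TCP pose, the force, the opening and the grip force at its end, in the units of the state.
- ctrl.get_state(): the state, without advancing time (a new reading comes with each control period).
- imaging.grab_frame(name): name is "side" or "top"; returns the picture (400x640x3 uint8, red, green, blue); there is no depth.
- imaging.camera_info(name): a dict with "intrinsics" (3x3 intrinsics, pixels), "extrinsics" (4x4, takes a point from camera to world coordinates). Camera axes: x right, y down, z forward; pixel columns grow to the right and rows downward; lengths in m; the calibration is good to about 2 mm. A picture is of the moment at which its call begins. camera_info takes no time and is no camera call.
- ctrl.close_job(): hands the job in; it is judged then, once.
The state is a dict: "t": time; "joints": joint angles; "qd": joint speeds; "joint_efforts": joint torques, N m; "ee_pos": TCP position; "eef_rot": TCP orientation; "contact_force": force on the tool from outside, world axes, zero at the start; "torque": the same for the moment, N m; "opening": finger opening in m; "gripper_force": force on a finger pad.
Only numpy, scipy, OpenCV 4.12 (cv2) and the standard library are available. Lean on these libraries where they do the work, as an engineer would, in place of code of your own. Each camera call takes 0.05 s, during which the arm holds its last target. There are 200 camera calls.

## Task

Sort the two small wooden offcuts, the dark brown block and the thinner pale tan one that lie to the right of the box, into the two-bay box: the dark one in the bay beside the dark swatch and the light one in the bay beside the light swatch, each lying flat on the bay's floor. First put away the piece whose bay is open, then press on the flush green cover and slide it fully across over that piece, and put the other piece in the bay that this opens.

Things in the scene. Friction and masses are not known exactly. Their poses are not given: they have to be found in the camera images.
- offcut_box: Open plywood box fixed to the table, 140 (x) x 252 (y) x 42 mm high, origin at the centre of its underside. Walls 10 mm thick, floor 5 mm thick. Inside, a cross divider (6 mm thick, top 32 mm above the table) at y = 0 parts it into two equal bays, each 120 (x) x 113 (y) mm, centred at y = +58 and y = -58 mm. One green cover, as large as one bay, covers either of them.
- cover (a joint): Travel of the green cover, 0 to 0.116 m along the box's -y. At 0 it covers the box's +y bay and lies against that end wall, leaving the -y bay open; at 0.116 it covers the -y bay fully and the +y bay is open. Starts at 0 to 0.010. It stays where it is left; moving it takes 1.5 N plus slight damping (3 N per m/s). It cannot tip or be lifted.
- cover_top (a point): Centre of the green cover's smooth, handleless top, 42 mm above the table and flush with the box's walls; moves with the cover, axes as the box's. The cover is 118 (x) x 116 (y) x 6 mm, its underside 36 mm above the table. Bare fingers pressed on it with some 8 to 15 N drag it along; it does not give way downwards.
- dark_bay (a point): Centre of the floor (5 mm above the table) of the bay for the dark piece; it may be either bay. On the outside of the box's long near (-x) wall, beside this bay's middle, stands a black holder, 26 x 64 mm and 42 mm high, with a dark brown wood swatch on top.
- light_bay (a point): The same for the light piece: centre of the floor of the other bay, whose black holder has a pale wood swatch on top.
- dark_piece: Dark brown rectangular wood offcut, 42 (x) x 62 (y) x 25 mm high, about 40 g, loose on the table; origin at the centre of its underside.
- light_piece: Pale tan rectangular wood offcut, 30 (x) x 70 (y) x 18 mm high, about 23 g, loose on the table; origin at the centre of its underside.
Mind the look-alikes: they are no part of the job. What is shaped like the part that bears dark_bay but pink is not meant. What is shaped like the light_piece but yellow is not meant.

How it is judged:
On the way, in this order (a step that is already met when the one before it is completed fails the run):
1. the piece whose bay is open lies flat in it, let go, while the other bay is still covered (value of joint cover below 0.03 m and ((horizontal distance between dark_piece and dark_bay below 0.055 m and height (world z) of dark_piece below 0.01 m and angle between dark_piece's own z axis and vertical below 0.1 rad and linear speed of dark_piece below 0.03 m/s and contact force between the fingers and dark_piece below 0.05 N) or (horizontal distance between light_piece and light_bay below 0.055 m and height (world z) of light_piece below 0.01 m and angle between light_piece's own z axis and vertical below 0.1 rad and linear speed of light_piece below 0.03 m/s and contact force between the fingers and light_piece below 0.05 N))), for 0.2 s.
2. the cover has been slid fully across over that piece (within 6 mm of its stop) (value of joint cover above 0.11 m), for 0.2 s.
At the end, for the whole second after the job is handed in: The dark piece lies flat on the floor of the dark bay and the light piece on that of the light bay (centre within 55 mm of the bay's centre, underside under 10 mm above the table, tilted less than 0.1 rad, at rest), and the cover stands within 6 mm of its far stop (travel above 0.110 m) (horizontal distance between dark_piece and dark_bay below 0.055 m and height (world z) of each of dark_piece, light_piece below 0.01 m and angle between each of dark_piece, light_piece's own z axis and vertical below 0.1 rad and linear speed of each of dark_piece, light_piece below 0.03 m/s and horizontal distance between light_piece and light_bay below 0.055 m and value of joint cover above 0.11 m); the robot touches nothing.
It also fails if it takes over 56 s, if anything falls off the work surface, if the arm or the gripper's body presses on something with over 40 N, if the wrist force passes 120 N, or if a joint passes its speed limit or range.

## Working session

There is one attempt and no reset: what is moved stays moved. The work goes in short steps, Python scripts to look and compute and a tool call to move; the robot and the scene stay as the last step left them, time stands still between calls to the robot, and variables do not carry over. Pictures are saved under pics/ and viewed, at most 10 in all, crops included, and the job is handed in when it is done.

Besides the shell and the picture viewer there is one more tool, called after "Call:" by a JSON object that holds its "name" and its "arguments". arm_command: Moves the arm, as the interface text tells. Scaled input: -1 to 1 covers 0.15 m each way for a shift and 180 degrees each way for a turn. Its arguments: {"type":"object","properties":{"series":{"type":"array","items":{"type":"object","properties":{"jaw":{"type":"number"},"x":{"type":"number","minimum":-1,"maximum":1},"y":{"type":"number","minimum":-1,"maximum":1},"z":{"type":"number","minimum":-1,"maximum":1},"twist":{"type":"number","minimum":-1,"maximum":1}}}},"newtons":{"type":"number"}},"required":["series"]}

```bash
mkdir -p pics
python3 - <<'E'
from workcell import ctrl, imaging
import cv2, numpy as np
s=ctrl.get_state(); print({k:np.round(v,3).tolist() for k,v in s.items()})
for n in ("side","top"):
    f=imaging.grab_frame(n); cv2.imwrite(f"pics/{n}0.png",f[:,:,::-1]); c=imaging.camera_info(n); print(n,np.round(c["intrinsics"],1).tolist(),np.round(c["extrinsics"],3).tolist())
E
```

```text
{'t': 0.0, 'joints': [1.37, 0.69, -0.195, 1.566, 0.157, 0.902, -0.215], 'qd': [0.001, -0.001, -0.001, -0.0, 0.0, 0.001, 0.0], 'joint_efforts': [-0.001, -53.96, -1.266, -15.854, 0.009, 0.01, 0.0], 'ee_pos': [0.145, -0.607, 0.23], 'eef_rot': [0.993, 0.117, -0.0, -0.001], 'contact_force': [-0.144, 0.315, -0.244], 'torque': [0.006, -0.024, -0.036], 'gripper_force': 0.0, 'opening': 0.085}
side [[412.0, 0.0, 325.8], [0.0, 412.0, 203.3], [0.0, 0.0, 1.0]] [[1.0, 0.001, 0.01, 0.527], [-0.007, -0.636, 0.771, -0.851], [0.008, -0.771, -0.636, 0.662], [0.0, 0.0, 0.0, 1.0]]
top [[411.7, 0.0, 319.2], [0.0, 411.7, 198.6], [0.0, 0.0, 1.0]] [[-0.012, -0.997, 0.082, 0.462], [-1.0, 0.014, 0.028, -0.169], [-0.029, -0.082, -0.996, 0.91], [0.0, 0.0, 0.0, 1.0]]
```

View pics/top0.png

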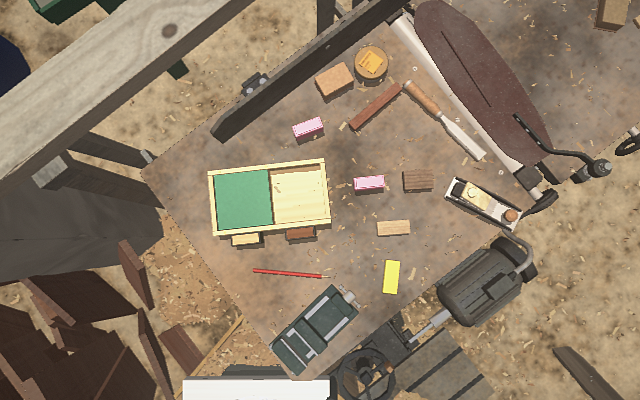

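View pics/side0.png

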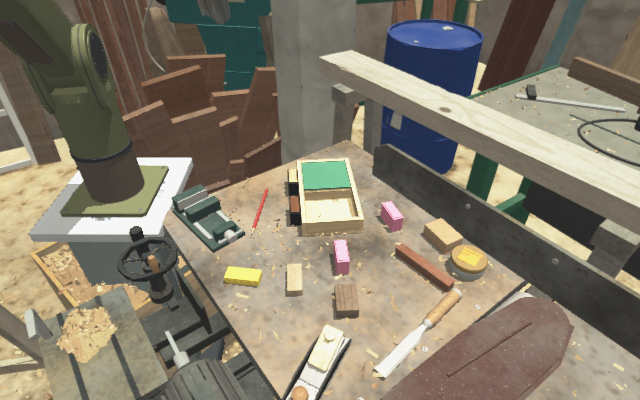

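Top view: the box is at (270,198). The open bay is on the right (-y), at (300,193), beside the dark swatch at (300,234). The pale swatch at (245,240) sits beside the covered bay. Dark candidates are the piece at (418,180) and the long red-brown strip at (375,107); the first fits 42x62. Light candidates are the pale tan piece at (393,228), the yellow decoy at (391,277) and the orange-tan block at (334,80); the first is thin and pale. The pink boxes at (369,183) and (308,128) are decoys.

```bash
cat > h.py <<'E'
from workcell import ctrl, imaging
import cv2, numpy as np
def cast(n,uv,z):
    c=imaging.camera_info(n);K=np.array(c["intrinsics"]);T=np.array(c["extrinsics"])
    d=T[:3,:3]@np.linalg.solve(K,[uv[0],uv[1],1]);o=T[:3,3]
    return o+d*(z-o[2])/d[2]
def ray2(a,b):
    A=np.zeros((3,3));B=np.zeros(3)
    for n,uv in (("top",a),("side",b)):
        o=np.array(imaging.camera_info(n)["extrinsics"])[:3,3];d=cast(n,uv,0)-o;d/=np.linalg.norm(d)
        P=np.eye(3)-np.outer(d,d);A+=P;B+=P@o
    return np.linalg.solve(A,B)
def rect(n,mask,z):
    cs=cv2.findContours(mask.astype(np.uint8),cv2.RETR_EXTERNAL,cv2.CHAIN_APPROX_NONE)[0]
    c=max(cs,key=cv2.contourArea)[:,0,:].astype(float)
    p=np.array([cast(n,q,z)[:2] for q in c],np.float32)*1000
    (x,y),(w,h),a=cv2.minAreaRect(p)
    if w<h: w,h,a=h,w,a+90
    return np.round([x,y,w,h,(a+90)%180-90],1)  # centre mm, long, short, dir of long axis from x, deg
def roi(f,x0,y0,x1,y1):
    m=np.zeros(f.shape[:2],bool);m[y0:y1,x0:x1]=1;return m
E
python3 - <<'E'
from h import *
f=cv2.imread("pics/top0.png");hsv=cv2.cvtColor(f,cv2.COLOR_BGR2HSV);H,S,V=[hsv[...,i].astype(int) for i in range(3)]
for p in [(418,180),(393,228),(418,200),(393,245),(405,205)]: print(p,hsv[p[1],p[0]])
g=cv2.GaussianBlur(hsv,(3,3),0).astype(int)
m=(g[...,1]>70)&(g[...,2]<115)&roi(f,395,162,442,198); print("dark",m.sum(),rect("top",m,.025))
m=(g[...,2]>150)&roi(f,368,212,418,242); print("light",m.sum(),rect("top",m,.018))
m=(H>60)&(H<95)&(S>100)&roi(f,195,150,345,245); print("cover",rect("top",m,.042))
m=(H>15)&(H<35)&(V>190)&roi(f,200,155,335,240)|m; print("box",rect("top",m,.042))
for a in [(208,173),(325,160),(330,229),(212,237),(300,232),(244,238)]: print(a,np.round(cast("top",a,.042),3))
print("beam", [np.round(cast("top",a,z),3) for a in [(260,0),(90,100)] for z in(.2,.4)])
print("fence", np.round(cast("top",(213,128),.1),3),np.round(cast("top",(405,10),.1),3))
big=np.vstack([cv2.resize(f[150:250,340:460],None,fx=5,fy=5,interpolation=cv2.INTER_CUBIC)]); cv2.imwrite("pics/crop.png",big)
E
```

```text
(418, 180) [ 14  90 165]
(393, 228) [ 18  81 231]
(418, 200) [ 15  68 161]
(393, 245) [ 15  56 163]
(405, 205) [ 15  61 162]
dark 95 [ 550.5 -361.9   41.     7.3  -87. ]
light 1285 [ 473.6 -301.   105.7   62.4   89.2]Traceback (most recent call last):
  File "<stdin>", line 7, in <module>
  File "h.py", line 15, in rect
    c=max(cs,key=cv2.contourArea)[:,0,:].astype(float)
      ~~~^^^^^^^^^^^^^^^^^^^^^^^^
ValueError: max() iterable argument is empty
```

Run:
```python
from h import *
f=cv2.imread("pics/top0.png");hsv=cv2.cvtColor(f,cv2.COLOR_BGR2HSV);H,S,V=[hsv[...,i].astype(int) for i in range(3)]
print(S[180,395:445:2],V[180,395:445:2]); print(S[228,368:420:2],V[228,368:420:2]); print(hsv[200,240],hsv[163,270])
g=cv2.medianBlur(hsv,3).astype(int)
m=(g[...,1]>82)&roi(f,398,162,440,198); print("dark",m.sum(),rect("top",m,.025)); md=m
m=(g[...,2]>185)&(g[...,1]>66)&roi(f,370,214,416,240); print("light",m.sum(),rect("top",m,.018)); md=md|m
m=(H>65)&(H<95)&(S>80)&roi(f,195,150,345,245)
if m.sum(): print("cover",rect("top",m,.042))
for a in [(208,173),(325,160),(330,229),(212,237),(300,232),(244,238)]: print(a,np.round(cast("top",a,.042),3))
print("beam", [np.round(cast("top",a,z),3) for a in [(260,0),(90,100)] for z in(.2,.4)])
print("fence", np.round(cast("top",(213,128),.1),3),np.round(cast("top",(405,10),.1),3))
c=f.copy();c[cv2.morphologyEx(md.astype(np.uint8),cv2.MORPH_GRADIENT,np.ones((2,2),np.uint8))>0]=(255,0,0)
cv2.imwrite("pics/crop.png",cv2.resize(np.hstack([f[150:250,345:450],c[150:250,345:450]]),None,fx=3.8,fy=3.8,interpolation=cv2.INTER_CUBIC))
```

```text
[69 69 72 76 75 92 88 90 89 90 91 93 89 91 93 93 91 92 91 95 79 66 66 67
 68] [171 171 176 172  71 188 157 176 174 173 173 170 161 157 159 153 152 149
 149 167 175 166 165 163 162]
[63 65 61 56 63 82 84 86 93 89 88 82 82 83 82 86 91 89 90 90 94 61 53 57
 84 91] [162 165 163 155 117 249 233 232 220 223 222 232 231 230 233 227 222 226
 223 223 222 129 143 143 130 157]
[ 68  79 183] [ 13  56 136]
dark 629 [ 578.8 -359.7   69.9   51.2  -84.8]
light 443 [ 472.9 -302.6   69.3   29.2  -86.6]
cover [535.   18.  116.1 113.8   5.6]
(208, 173) [0.592 0.093 0.042]
(325, 160) [ 0.616 -0.158  0.042]
(330, 229) [ 0.47  -0.167  0.042]
(212, 237) [0.456 0.083 0.042]
(300, 232) [ 0.464 -0.103  0.042]
(244, 238) [0.453 0.015 0.042]
beam [array([ 0.883, -0.046,  0.2  ]), array([ 0.765, -0.081,  0.4  ]), array([0.704, 0.261, 0.2  ]), array([0.636, 0.14 , 0.4  ])]
fence [0.675 0.067 0.1  ] [ 0.913 -0.326  0.1  ]
```

View pics/crop.png

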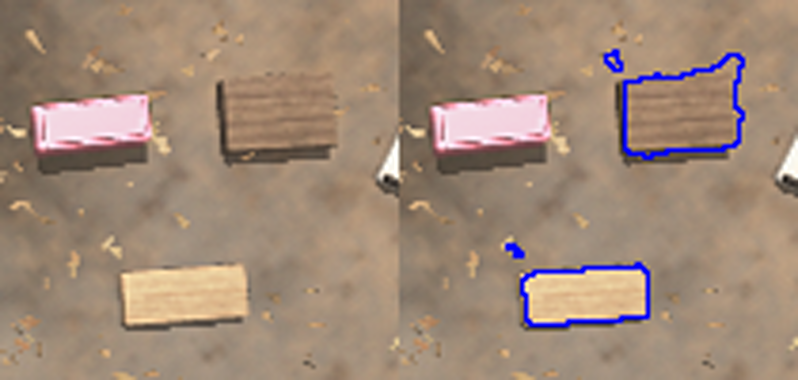

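The crop confirms the pieces. The dark block spans top-view px (403–433, 170–190) with its centre at (418,180). The pale one is centred at (393,228) and measures 69x29 mm, as expected. I'll grasp the dark one first, because its bay is the open one. Start with the turn, so the jaws close along x.

Call:
{"name": "arm_command", "arguments": {"series": [{"jaw": 1, "twist": -0.0556}, {"twist": -0.0556}, {"twist": -0.0556}, {"twist": -0.0556}, {"twist": -0.0556}, {"twist": -0.0556}, {"twist": -0.0556}, {"twist": -0.0556}], "newtons": 30}}

```text
invalid input
```

```bash
cat >> h.py <<'E'
from scipy.spatial.transform import Rotation as R
def go(x,y,z,close_deg=None):
    """tool-frame shift (units) to a world point; twist (units) so the closing line lies at close_deg"""
    s=ctrl.get_state();r=R.from_quat(s["eef_rot"])
    d=r.inv().apply(np.array([x,y,z])-s["ee_pos"])
    a=r.apply([0,1,0]);ang=np.degrees(np.arctan2(a[1],a[0]))
    print("t",round(s["t"],2),"pos",np.round(s["ee_pos"],4),"close",round(ang,1),"F",np.round(s["contact_force"],1),"open",round(s["opening"],4),"grip",round(s["gripper_force"],1))
    print("shift units",np.round(d/.15,3),"rows>=",int(np.ceil(np.linalg.norm(d)/.0625)))
    if close_deg is not None: print("twist units",round(-((close_deg-ang+90)%180-90)/180,4))
E
python3 - <<'E'
from h import *
print(cast("top",(418.2,180),.025)); p=cast("top",(418.2,180),.025)
go(p[0],p[1],.12,3.5)
E
```

```text
[ 0.57258257 -0.35756662  0.025     ]
t 0.1 pos [ 0.1452 -0.6073  0.2306] close -76.5 F [-0.  -0.1 -0.2] open 0.0852 grip 0.0
shift units [ 3.158 -0.954  0.738] rows>= 9
twist units -0.4447
```

Call:
{"name": "arm_command", "arguments": {"series": [{"jaw": 1, "x": 0, "y": 0, "z": 0, "twist": -0.0556}, {"jaw": 1, "x": 0, "y": 0, "z": 0, "twist": -0.0556}, {"jaw": 1, "x": 0, "y": 0, "z": 0, "twist": -0.0556}, {"jaw": 1, "x": 0, "y": 0, "z": 0, "twist": -0.0556}, {"jaw": 1, "x": 0, "y": 0, "z": 0, "twist": -0.0556}, {"jaw": 1, "x": 0, "y": 0, "z": 0, "twist": -0.0556}, {"jaw": 1, "x": 0, "y": 0, "z": 0, "twist": -0.0556}, {"jaw": 1, "x": 0, "y": 0, "z": 0, "twist": -0.0556}], "newtons": 30}}

```text
t: 1.1
ee_pos: [0.1451, -0.6075, 0.2308]
eef_rot: [0.683, 0.73, 0.0, -0.001]
contact_force: [0.4, 0.1, -0.1]
opening: 0.0855
gripper_force: 0.0
```

Run:
```python
from h import *
go(.573,-.358,.12,3.5)
```

```text
t 1.1 pos [ 0.1451 -0.6075  0.2308] close 3.8 F [ 0.4  0.1 -0.1] open 0.0855 grip 0.0
shift units [1.468 2.958 0.739] rows>= 9
twist units 0.0019
```

Call:
{"name": "arm_command", "arguments": {"series": [{"jaw": 1, "x": 0.122, "y": 0.2465, "z": 0, "twist": 0}, {"jaw": 1, "x": 0.122, "y": 0.2465, "z": 0, "twist": 0}, {"jaw": 1, "x": 0.122, "y": 0.2465, "z": 0, "twist": 0}, {"jaw": 1, "x": 0.122, "y": 0.2465, "z": 0, "twist": 0}, {"jaw": 1, "x": 0.122, "y": 0.2465, "z": 0, "twist": 0}, {"jaw": 1, "x": 0.122, "y": 0.2465, "z": 0, "twist": 0}, {"jaw": 1, "x": 0.122, "y": 0.2465, "z": 0.1, "twist": 0}, {"jaw": 1, "x": 0.122, "y": 0.2465, "z": 0.1, "twist": 0}, {"jaw": 1, "x": 0.122, "y": 0.2465, "z": 0.14, "twist": 0}, {"jaw": 1, "x": 0.122, "y": 0.2465, "z": 0.14, "twist": 0}, {"jaw": 1, "x": 0.122, "y": 0.2465, "z": 0.14, "twist": 0}, {"jaw": 1, "x": 0.122, "y": 0.2465, "z": 0.12, "twist": 0}, {"jaw": 1, "x": 0, "y": 0, "z": 0, "twist": 0}, {"jaw": 1, "x": 0, "y": 0, "z": 0, "twist": 0}]}}

```text
t: 2.85
ee_pos: [0.574, -0.362, 0.1198]
eef_rot: [0.685, 0.728, -0.001, -0.0]
contact_force: [-0.3, -0.4, 0.4]
opening: 0.0851
gripper_force: 0.0
```

Run:
```python
from h import *
go(.573,-.358,.005,3.5)
for n,b in(("side",(250,170,450,340)),("top",(340,110,480,250))):
    f=imaging.grab_frame(n)[:,:,::-1]; cv2.imwrite(f"pics/{n}1.png",f)
    x0,y0,x1,y1=b; globals()[n]=cv2.resize(f[y0:y1,x0:x1],(398,398) if n=="top" else (398,338),interpolation=cv2.INTER_CUBIC)
side=cv2.copyMakeBorder(side,0,60,0,0,cv2.BORDER_CONSTANT)
cv2.imwrite("pics/c1.png",np.hstack([side,top]))
```

```text
t 2.85 pos [ 0.574  -0.362   0.1198] close 3.5 F [-0.3 -0.4  0.4] open 0.0851 grip 0.0
shift units [ 0.027 -0.004  0.765] rows>= 2
twist units 0.0
```

View pics/c1.png

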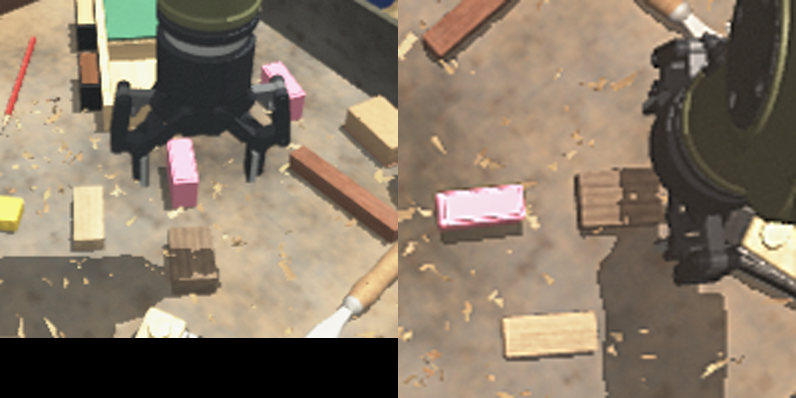

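Run:
```python
from h import *
print("tips",cast("side",(348.5,260),.125)); print("dark top centre",cast("side",(250+191/1.99,170+243/1.99),.025), cast("top",(418.2,180),.025))
for p in [(250+170/1.99,170+228/1.99),(250+214/1.99,170+232/1.99),(250+216/1.99,170+276/1.99)]: print(cast("side",p,.025))
```

```text
tips [ 0.57480308 -0.35647506  0.125     ]
dark top centre [ 0.57464638 -0.34771464  0.025     ] [ 0.57258257 -0.35756662  0.025     ]
[ 0.55476768 -0.32928514  0.025     ]
[ 0.59782423 -0.33429041  0.025     ]
[ 0.59625484 -0.38606509  0.025     ]
```

The side view shows the open fingers straddling the dark piece in x, with tips at crop px (140,182) and (252,176). Both views put its centre near (0.574, -0.356), so I'll descend, grip and lift.

Call:
{"name": "arm_command", "arguments": {"series": [{"jaw": 1, "x": 0.027, "y": 0, "z": 0.25, "twist": 0}, {"jaw": 1, "x": 0, "y": 0, "z": 0.25, "twist": 0}, {"jaw": 1, "x": 0, "y": 0, "z": 0.165, "twist": 0}, {"jaw": 1, "x": 0, "y": 0, "z": 0.1, "twist": 0}, {"jaw": 1, "x": 0, "y": 0, "z": 0, "twist": 0}, {"jaw": -1, "x": 0, "y": 0, "z": 0, "twist": 0}, {"jaw": -1, "x": 0, "y": 0, "z": 0, "twist": 0}, {"jaw": -1, "x": 0, "y": 0, "z": 0, "twist": 0}, {"jaw": -1, "x": 0, "y": 0, "z": 0, "twist": 0}, {"jaw": -1, "x": 0, "y": 0, "z": 0, "twist": 0}, {"jaw": -1, "x": 0, "y": 0, "z": 0, "twist": 0}], "newtons": 30}}

```text
t: 4.32
ee_pos: [0.5754, -0.3578, 0.0068]
eef_rot: [0.685, 0.728, 0.0, 0.001]
contact_force: [-0.5, -0.0, 5.8]
opening: 0.0413
gripper_force: 31.8
```

Call:
{"name": "arm_command", "arguments": {"series": [{"jaw": -1, "x": 0, "y": 0, "z": -0.15, "twist": 0}, {"jaw": -1, "x": 0, "y": 0, "z": -0.25, "twist": 0}, {"jaw": -1, "x": 0, "y": 0, "z": -0.25, "twist": 0}, {"jaw": -1, "x": 0, "y": 0, "z": -0.1, "twist": 0}, {"jaw": -1, "x": 0, "y": 0, "z": 0, "twist": 0}]}}

```text
t: 4.95
ee_pos: [0.575, -0.3577, 0.1192]
eef_rot: [0.685, 0.728, 0.0, 0.001]
contact_force: [-1.1, 0.6, -0.9]
opening: 0.0414
gripper_force: 31.1
```

Run:
```python
from h import *
go(.539,-.095,.118,5.6)
```

```text
t 4.95 pos [ 0.575  -0.3577  0.1192] close 3.5 F [-1.1  0.6 -0.9] open 0.0414 grip 31.1
shift units [ 1.763 -0.132  0.006] rows>= 5
twist units -0.0116
```

Call:
{"name": "arm_command", "arguments": {"series": [{"jaw": -1, "x": 0.1, "y": 0, "z": 0, "twist": -0.0116}, {"jaw": -1, "x": 0.25, "y": -0.02, "z": 0, "twist": 0}, {"jaw": -1, "x": 0.35, "y": -0.03, "z": 0, "twist": 0}, {"jaw": -1, "x": 0.35, "y": -0.03, "z": 0, "twist": 0}, {"jaw": -1, "x": 0.35, "y": -0.03, "z": 0, "twist": 0}, {"jaw": -1, "x": 0.25, "y": -0.02, "z": 0, "twist": 0}, {"jaw": -1, "x": 0.113, "y": 0, "z": 0, "twist": 0}, {"jaw": -1, "x": 0, "y": 0, "z": 0, "twist": 0}, {"jaw": -1, "x": 0, "y": 0, "z": 0, "twist": 0}]}}

```text
t: 6.08
ee_pos: [0.5299, -0.0983, 0.1176]
eef_rot: [0.673, 0.74, -0.001, 0.0]
contact_force: [0.6, 0.1, -1.5]
opening: 0.0412
gripper_force: 31.1
```

Run:
```python
from h import *
go(.539,-.095,.013,5.6)
for n,b in(("side",(250,130,410,290)),("top",(180,120,340,280))):
    f=imaging.grab_frame(n)[:,:,::-1]; x0,y0,x1,y1=b; globals()[n]=cv2.resize(f[y0:y1,x0:x1],(398,398),interpolation=cv2.INTER_CUBIC)
cv2.imwrite("pics/c2.png",np.hstack([side,top]))
```

```text
t 6.08 pos [ 0.5299 -0.0983  0.1176] close 5.5 F [ 0.6  0.1 -1.5] open 0.0412 grip 31.1
shift units [0.017 0.063 0.697] rows>= 2
twist units -0.0008
```

View pics/c2.png

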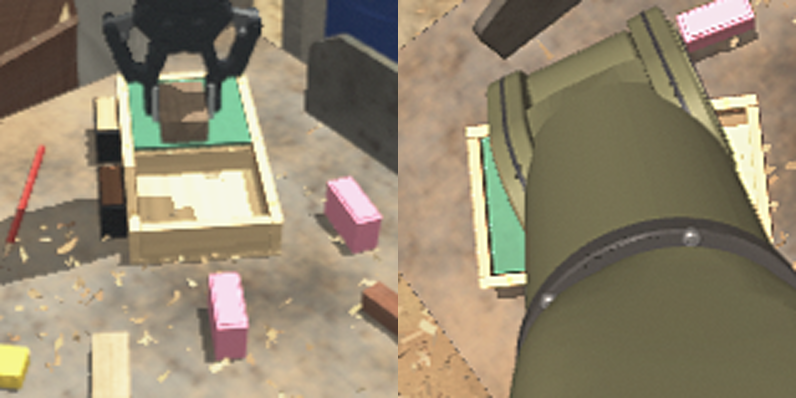

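The piece is held above the box at crop px (185,110), and the -y bay is clearly open. I'll check the box corners against the side view.

Run:
```python
from h import *
for p in [(280,222),(132,232),(247,72),(118,80)]: print(np.round(cast("side",(250+p[0]/2.4875,130+p[1]/2.4875),.042),3))
c=np.array([.5335,-.037]);a=np.radians(5.6);X=np.array([np.cos(a),np.sin(a)]);Y=np.array([-X[1],X[0]])
for u,v in [(70,-126),(-70,-126),(70,126),(-70,126)]: print(np.round(c+X*u/1e3+Y*v/1e3,3))
```

```text
[ 0.62  -0.156  0.042]
[ 0.486 -0.17   0.042]
[0.603 0.09  0.042]
[0.462 0.074 0.042]
[ 0.615 -0.156]
[ 0.476 -0.169]
[0.591 0.095]
[0.452 0.082]
```

Call:
{"name": "arm_command", "arguments": {"series": [{"jaw": -1, "x": 0.012, "y": 0.083, "z": 0, "twist": 0}, {"jaw": -1, "x": 0, "y": 0, "z": 0.2, "twist": 0}, {"jaw": -1, "x": 0, "y": 0, "z": 0.2, "twist": 0}, {"jaw": -1, "x": 0, "y": 0, "z": 0.15, "twist": 0}, {"jaw": -1, "x": 0, "y": 0, "z": 0.1, "twist": 0}, {"jaw": -1, "x": 0, "y": 0, "z": 0.047, "twist": 0}, {"jaw": -1, "x": 0, "y": 0, "z": 0, "twist": 0}, {"jaw": -1, "x": 0, "y": 0, "z": 0, "twist": 0}]}}

```text
t: 7.18
ee_pos: [0.5427, -0.0932, 0.0142]
eef_rot: [0.672, 0.741, 0.0, 0.001]
contact_force: [-0.3, -0.3, -0.5]
opening: 0.0415
gripper_force: 31.1
```

Call:
{"name": "arm_command", "arguments": {"series": [{"jaw": -1, "x": 0, "y": 0, "z": 0.012, "twist": 0}, {"jaw": 0.3, "x": 0, "y": 0, "z": 0, "twist": 0}, {"jaw": 0.3, "x": 0, "y": 0, "z": 0, "twist": 0}, {"jaw": 0.3, "x": 0, "y": 0, "z": 0, "twist": 0}, {"jaw": 0.3, "x": 0, "y": 0, "z": 0, "twist": 0}, {"jaw": 0.3, "x": 0, "y": 0, "z": -0.1, "twist": 0}, {"jaw": 0.3, "x": 0, "y": 0, "z": -0.2, "twist": 0}, {"jaw": 0.3, "x": 0, "y": 0, "z": -0.25, "twist": 0}, {"jaw": -1, "x": 0, "y": 0, "z": -0.2, "twist": 0}, {"jaw": -1, "x": 0, "y": 0, "z": 0, "twist": 0}]}}

```text
t: 8.43
ee_pos: [0.5439, -0.0932, 0.1272]
eef_rot: [0.672, 0.741, 0.002, 0.002]
contact_force: [0.3, 0.5, -0.9]
opening: 0.0199
gripper_force: 0.0
```

Run:
```python
from h import *
go(.5335,.021,.07,5.6)
f=imaging.grab_frame("side")[:,:,::-1]
cv2.imwrite("pics/c3.png",cv2.resize(f[130:290,250:410],(398,398),interpolation=cv2.INTER_CUBIC))
```

```text
t 8.43 pos [ 0.5439 -0.0932  0.1272] close 5.6 F [ 0.3  0.5 -0.9] open 0.0199 grip 0.0
shift units [0.765 0.003 0.381] rows>= 3
twist units -0.0001
```

View pics/c3.png

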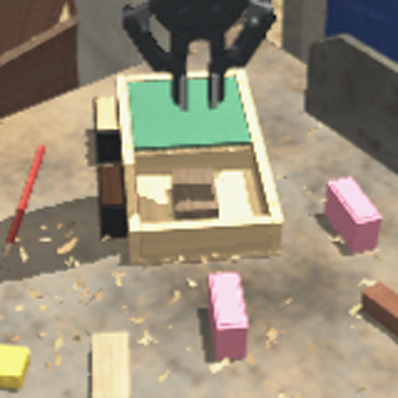

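The dark piece lies flat in the open bay (crop px (195,193)), and the cover is still over the other bay. Next I'll put the closed fingers over the cover's centre and press.

Call:
{"name": "arm_command", "arguments": {"series": [{"jaw": -1, "x": 0.2, "y": 0, "z": 0, "twist": 0}, {"jaw": -1, "x": 0.3, "y": 0, "z": 0, "twist": 0}, {"jaw": -1, "x": 0.24, "y": 0, "z": 0.1, "twist": 0}, {"jaw": -1, "x": 0, "y": 0, "z": 0.22, "twist": 0}, {"jaw": -1, "x": 0, "y": 0, "z": 0.15, "twist": 0}, {"jaw": -1, "x": 0, "y": 0, "z": 0.04, "twist": 0}, {"jaw": -1, "x": 0, "y": 0, "z": 0, "twist": 0}, {"jaw": -1, "x": 0, "y": 0, "z": 0, "twist": 0}]}}

```text
t: 9.48
ee_pos: [0.5317, 0.0173, 0.0483]
eef_rot: [0.672, 0.741, 0.0, 0.0]
contact_force: [-0.7, -0.1, -0.4]
opening: -0.0
gripper_force: 0.0
```

Call:
{"name": "arm_command", "arguments": {"series": [{"jaw": -1, "x": 0, "y": 0, "z": 0.03, "twist": 0}, {"jaw": -1, "x": 0, "y": 0, "z": 0, "twist": 0}, {"jaw": -1, "x": 0, "y": 0, "z": 0, "twist": 0}]}}

```text
t: 9.85
ee_pos: [0.5313, 0.0174, 0.0433]
eef_rot: [0.672, 0.741, 0.0, 0.0]
contact_force: [-0.8, 0.7, -0.3]
opening: -0.0001
gripper_force: 0.0
```

Call:
{"name": "arm_command", "arguments": {"series": [{"jaw": -1, "x": 0, "y": 0, "z": 0.02, "twist": 0}, {"jaw": -1, "x": 0, "y": 0, "z": 0, "twist": 0}, {"jaw": -1, "x": 0, "y": 0, "z": 0, "twist": 0}]}}

```text
t: 10.22
ee_pos: [0.5316, 0.0173, 0.042]
eef_rot: [0.672, 0.741, 0.0, 0.001]
contact_force: [-3.2, -0.8, 16.9]
opening: -0.0001
gripper_force: 8.9
```

Call:
{"name": "arm_command", "arguments": {"series": [{"jaw": -1, "x": 0, "y": 0, "z": -0.003, "twist": 0}, {"jaw": -1, "x": -0.03, "y": 0, "z": 0, "twist": 0}, {"jaw": -1, "x": -0.05, "y": 0, "z": 0, "twist": 0}, {"jaw": -1, "x": -0.05, "y": 0, "z": 0, "twist": 0}, {"jaw": -1, "x": -0.05, "y": 0, "z": 0, "twist": 0}]}}

```text
t: 10.85
ee_pos: [0.5341, -0.0087, 0.042]
eef_rot: [0.671, 0.741, 0.001, 0.0]
contact_force: [-2.7, 1.1, 13.4]
opening: -0.0002
gripper_force: 6.9
```

Call:
{"name": "arm_command", "arguments": {"series": [{"jaw": -1, "x": -0.05, "y": 0, "z": 0, "twist": 0}, {"jaw": -1, "x": -0.05, "y": 0, "z": 0, "twist": 0}, {"jaw": -1, "x": -0.05, "y": 0, "z": 0, "twist": 0}, {"jaw": -1, "x": -0.05, "y": 0, "z": 0, "twist": 0}, {"jaw": -1, "x": -0.05, "y": 0, "z": 0, "twist": 0}, {"jaw": -1, "x": -0.05, "y": 0, "z": 0, "twist": 0}, {"jaw": -1, "x": 0, "y": 0, "z": 0, "twist": 0}]}}

```text
t: 11.72
ee_pos: [0.5386, -0.0553, 0.042]
eef_rot: [0.672, 0.741, -0.0, 0.001]
contact_force: [-2.7, -2.3, 13.7]
opening: 0.0003
gripper_force: 6.7
```

Call:
{"name": "arm_command", "arguments": {"series": [{"jaw": -1, "x": -0.05, "y": 0, "z": 0, "twist": 0}, {"jaw": -1, "x": -0.05, "y": 0, "z": 0, "twist": 0}, {"jaw": -1, "x": -0.05, "y": 0, "z": 0, "twist": 0}, {"jaw": -1, "x": -0.05, "y": 0, "z": 0, "twist": 0}, {"jaw": -1, "x": -0.05, "y": 0, "z": 0, "twist": 0}, {"jaw": -1, "x": -0.05, "y": 0, "z": 0, "twist": 0}, {"jaw": -1, "x": -0.02, "y": 0, "z": 0, "twist": 0}, {"jaw": -1, "x": -0.02, "y": 0, "z": 0, "twist": 0}]}}

```text
t: 12.72
ee_pos: [0.5437, -0.0993, 0.042]
eef_rot: [0.67, 0.742, 0.003, -0.002]
contact_force: [-2.1, 9.8, 12.5]
opening: 0.0
gripper_force: 6.4
```

Run:
```python
from h import *
go(.473,-.301,.12,3.4)
f=imaging.grab_frame("side")[:,:,::-1]
cv2.imwrite("pics/c4.png",cv2.resize(f[130:290,250:410],(398,398),interpolation=cv2.INTER_CUBIC))
```

```text
t 12.72 pos [ 0.5437 -0.0993  0.042 ] close 5.9 F [-2.1  9.8 12.5] open 0.0 grip 6.4
shift units [-1.286 -0.605 -0.53 ] rows>= 4
twist units 0.0137
```

View pics/c4.png

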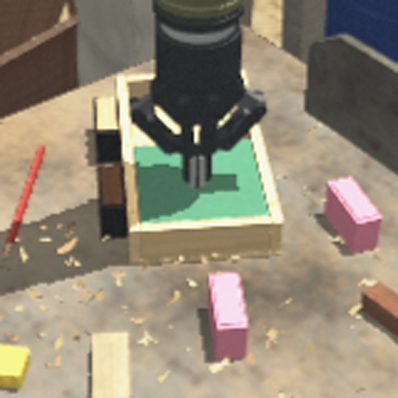

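The cover now fills the -y bay up to the end wall (crop px (205,180)). The 9.8 N reaction along y shows it has reached its stop. I'll lift off and go to the light piece.

Call:
{"name": "arm_command", "arguments": {"series": [{"jaw": -1, "x": 0, "y": 0, "z": 0, "twist": 0}, {"jaw": -1, "x": 0, "y": 0, "z": 0, "twist": 0}, {"jaw": -1, "x": 0, "y": 0, "z": -0.1, "twist": 0}, {"jaw": -1, "x": 0, "y": 0, "z": -0.25, "twist": 0}, {"jaw": 1, "x": 0, "y": 0, "z": -0.25, "twist": 0.0137}, {"jaw": 1, "x": -0.32, "y": -0.15, "z": 0, "twist": 0}, {"jaw": 1, "x": -0.32, "y": -0.15, "z": 0, "twist": 0}, {"jaw": 1, "x": -0.32, "y": -0.15, "z": 0, "twist": 0}, {"jaw": 1, "x": -0.2, "y": -0.1, "z": 0, "twist": 0}, {"jaw": 1, "x": -0.1, "y": -0.05, "z": 0, "twist": 0}, {"jaw": 1, "x": 0, "y": 0, "z": 0, "twist": 0}, {"jaw": 1, "x": 0, "y": 0, "z": 0, "twist": 0}]}}

```text
t: 14.28
ee_pos: [0.465, -0.2966, 0.1309]
eef_rot: [0.686, 0.727, 0.001, 0.0]
contact_force: [-0.1, 0.9, 0.1]
opening: 0.0855
gripper_force: 0.0
```

Run:
```python
from h import *
f=imaging.grab_frame("side")[:,:,::-1]; hsv=cv2.medianBlur(cv2.cvtColor(f.astype(np.uint8),cv2.COLOR_BGR2HSV),3).astype(int)
m=(hsv[...,2]>170)&(hsv[...,1]>60)&(hsv[...,1]<150)&roi(f,278,255,310,300)
print("light side (top+front face)",m.sum(),rect("side",m,.018))
go(.475,-.301,.004,3.4)
cv2.imwrite("pics/c5.png",cv2.resize(f[130:320,230:420],(570,570),interpolation=cv2.INTER_CUBIC))
```

```text
light side (top+front face) 249 [ 474.2 -327.    30.2   20.    -0. ]
t 14.32 pos [ 0.465  -0.2965  0.1309] close 3.3 F [ 0.2 -0.1  0.3] open 0.0852 grip 0.0
shift units [-0.035  0.064  0.846] rows>= 3
twist units -0.0004
```

View pics/c5.png

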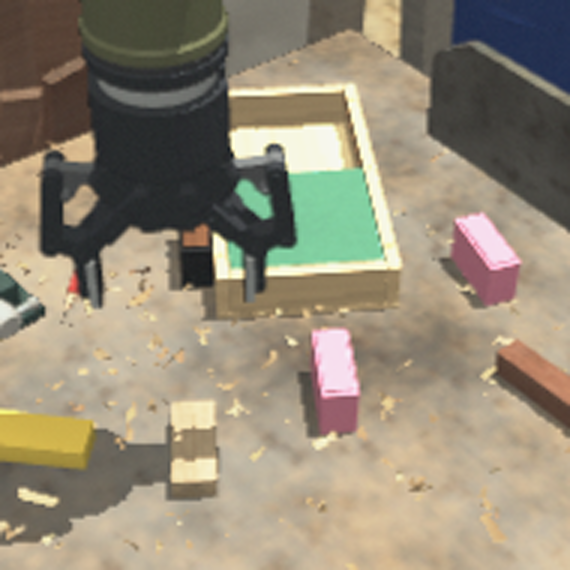

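The cover stays fully across and the +y bay is open. The light piece is at crop px (193,445), x=0.474 in both views. I'll narrow the jaws to clear the yellow decoy on its left, then descend.

Call:
{"name": "arm_command", "arguments": {"series": [{"jaw": 0.4, "x": -0.035, "y": 0.064, "z": 0, "twist": 0}, {"jaw": 0.4, "x": 0, "y": 0, "z": 0.25, "twist": 0}, {"jaw": 0.4, "x": 0, "y": 0, "z": 0.25, "twist": 0}, {"jaw": 0.4, "x": 0, "y": 0, "z": 0.2, "twist": 0}, {"jaw": 0.4, "x": 0, "y": 0, "z": 0.1, "twist": 0}, {"jaw": 0.4, "x": 0, "y": 0, "z": 0.026, "twist": 0}, {"jaw": -1, "x": 0, "y": 0, "z": 0, "twist": 0}, {"jaw": -1, "x": 0, "y": 0, "z": 0, "twist": 0}, {"jaw": -1, "x": 0, "y": 0, "z": 0, "twist": 0}, {"jaw": -1, "x": 0, "y": 0, "z": 0, "twist": 0}, {"jaw": -1, "x": 0, "y": 0, "z": 0, "twist": 0}]}}

```text
t: 15.7
ee_pos: [0.4745, -0.3038, 0.0079]
eef_rot: [0.688, 0.726, 0.0, 0.001]
contact_force: [-0.4, 0.1, 5.6]
opening: 0.0291
gripper_force: 31.0
```

Call:
{"name": "arm_command", "arguments": {"series": [{"jaw": -1, "x": 0, "y": 0, "z": -0.1, "twist": 0}, {"jaw": -1, "x": 0, "y": 0, "z": -0.25, "twist": 0}, {"jaw": -1, "x": 0, "y": 0, "z": -0.25, "twist": 0}, {"jaw": -1, "x": 0, "y": 0, "z": -0.15, "twist": 0}, {"jaw": -1, "x": 0, "y": 0, "z": 0, "twist": 0}]}}

```text
t: 16.32
ee_pos: [0.4746, -0.3041, 0.1215]
eef_rot: [0.688, 0.726, 0.001, 0.002]
contact_force: [-0.2, -0.2, -0.9]
opening: 0.0291
gripper_force: 30.3
```

Run:
```python
from h import *
go(.532,.022,.12,5.6)
```

```text
t 16.32 pos [ 0.4746 -0.3041  0.1215] close 3.1 F [-0.2 -0.2 -0.9] open 0.0291 grip 30.3
shift units [2.15  0.5   0.007] rows>= 6
twist units -0.0138
```

Call:
{"name": "arm_command", "arguments": {"series": [{"jaw": -1, "x": 0.15, "y": 0.035, "z": 0, "twist": 0}, {"jaw": -1, "x": 0.3, "y": 0.07, "z": 0, "twist": 0}, {"jaw": -1, "x": 0.35, "y": 0.08, "z": 0, "twist": 0}, {"jaw": -1, "x": 0.35, "y": 0.08, "z": 0, "twist": 0}, {"jaw": -1, "x": 0.35, "y": 0.08, "z": 0, "twist": 0}, {"jaw": -1, "x": 0.35, "y": 0.08, "z": 0, "twist": 0}, {"jaw": -1, "x": 0.2, "y": 0.05, "z": 0, "twist": 0}, {"jaw": -1, "x": 0.1, "y": 0.025, "z": 0, "twist": -0.0138}, {"jaw": -1, "x": 0, "y": 0, "z": 0, "twist": 0}, {"jaw": -1, "x": 0, "y": 0, "z": 0, "twist": 0}]}}

```text
t: 17.58
ee_pos: [0.5303, 0.0202, 0.1188]
eef_rot: [0.673, 0.74, -0.001, 0.0]
contact_force: [-0.4, 0.2, 0.4]
opening: 0.029
gripper_force: 30.3
```

Run:
```python
from h import *
go(.532,.021,.014,5.6)
f=imaging.grab_frame("side")[:,:,::-1]
cv2.imwrite("pics/c6.png",cv2.resize(f[100:260,250:410],(398,398),interpolation=cv2.INTER_CUBIC))
```

```text
t 17.57 pos [0.5303 0.0202 0.1188] close 5.5 F [-0.4  0.2  0.4] open 0.029 grip 30.3
shift units [0.005 0.013 0.699] rows>= 2
twist units -0.0008
```

View pics/c6.png

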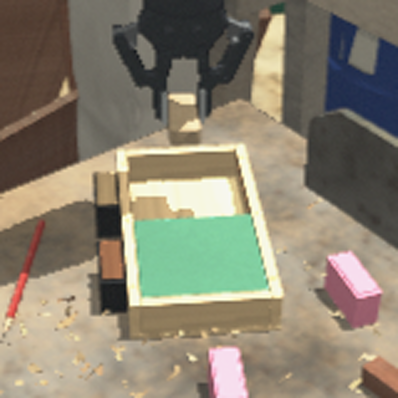

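The light piece is held level (crop px (184,115)), and the open bay is below it at (185,195). Lower and release.

Call:
{"name": "arm_command", "arguments": {"series": [{"jaw": -1, "x": 0.005, "y": 0.013, "z": 0.2, "twist": 0}, {"jaw": -1, "x": 0, "y": 0, "z": 0.2, "twist": 0}, {"jaw": -1, "x": 0, "y": 0, "z": 0.15, "twist": 0}, {"jaw": -1, "x": 0, "y": 0, "z": 0.1, "twist": 0}, {"jaw": -1, "x": 0, "y": 0, "z": 0.05, "twist": 0}, {"jaw": -1, "x": 0, "y": 0, "z": 0.003, "twist": 0}, {"jaw": -1, "x": 0, "y": 0, "z": 0, "twist": 0}, {"jaw": 0.1, "x": 0, "y": 0, "z": 0, "twist": 0}, {"jaw": 0.1, "x": 0, "y": 0, "z": 0, "twist": 0}, {"jaw": 0.1, "x": 0, "y": 0, "z": 0, "twist": 0}, {"jaw": 0.1, "x": 0, "y": 0, "z": 0, "twist": 0}, {"jaw": 0.1, "x": 0, "y": 0, "z": -0.1, "twist": 0}, {"jaw": 0.1, "x": 0, "y": 0, "z": -0.2, "twist": 0}, {"jaw": 0.1, "x": 0, "y": 0, "z": -0.3, "twist": 0}, {"jaw": 0.1, "x": 0, "y": 0, "z": -0.3, "twist": 0}, {"jaw": 0.1, "x": 0, "y": 0, "z": 0, "twist": 0}, {"jaw": 0.1, "x": 0, "y": 0, "z": 0, "twist": 0}]}}

```text
t: 19.75
ee_pos: [0.5324, 0.0233, 0.1491]
eef_rot: [0.672, 0.741, -0.0, 0.0]
contact_force: [-0.4, 0.2, -0.9]
opening: 0.0468
gripper_force: 0.0
```

Run:
```python
from h import *
f=imaging.grab_frame("side")[:,:,::-1]
cv2.imwrite("pics/c7.png",cv2.resize(f[100:260,250:410],(398,398),interpolation=cv2.INTER_CUBIC))
```

```text
(no output)
```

View pics/c7.png

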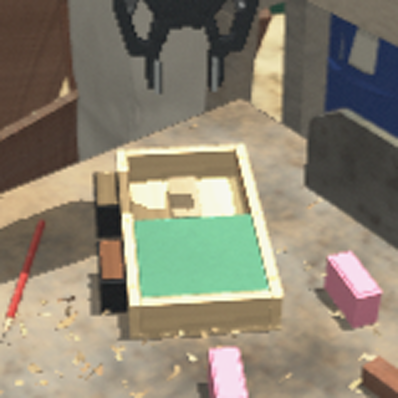

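The light piece lies flat in its bay (crop px (185,197)), the cover is at its far stop, and the gripper is clear. Handing in.

```bash
python3 -c "
from workcell import ctrl
print(ctrl.close_job())"
```

```text
the job is handed in; nothing more can be done
None
```

I handed the job in at about 20 s: the dark piece is in its bay under the fully slid cover, and the light piece is flat in the other bay; the interface returned no verdict.

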